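# Fit the entrance sleeve and its metal guard to a birdhouse front

## Task

Finish the entrance of the birdhouse front that lies on the bench: first push the tall walnut sleeve down over the wooden spigot until it is fully home on the panel, then slip the steel guard collar over the sleeve until it too sits flat on the panel. Lower both on, do not drop them, and leave the other things on the bench where they are.

Things in the scene. Friction and masses are not known exactly. Their poses are not given: they have to be found in the camera images.
- front: The birdhouse front: house-shaped plywood panel 15 mm thick, fixed flat on the bench; a square of 120 mm centred on its origin (on the bench, under the spigot), its +x side carrying a right-angled gable with its tip 120 mm from the origin.
- spigot_base (a point): Foot of the spigot: on its axis, at the panel's upper face, 15 mm above the bench; z points up along it. The spigot is the one upright light wooden stub on the panel, round, 34 mm in diameter, 40 mm high above this point; the top 8 mm taper to 20 mm, with a dark 16 mm entrance bore (look only).
- sleeve_center (a point): Centre (on the axis, half-way up) of the tall walnut sleeve: plain dark wooden tube, open both ends, standing loose on the bench left or right. 75 mm high, 46 mm outside (facets to 48), 38 mm bore (2 mm clearance all round the spigot), 25 to 50 g. z is its axis, up; both ends alike. Fully home, this point is 37.5 mm above spigot_base.
- collar_center (a point): Centre (on the axis, half-way up) of the guard collar: plain galvanised steel tube, open both ends, standing loose on the side opposite the sleeve. 60 mm high, 60 mm outside (facets to 63), 52 mm bore (2 to 3 mm clearance all round the sleeve), 0.2 to 0.33 kg. z is its axis, up; both ends alike. Seated, it is 30 mm above spigot_base; the sleeve stands 15 mm out of it.
- sleeve: The same walnut sleeve; origin at the centre of its lower end, 37.5 mm below its centre.
- collar: The same steel collar; origin at the centre of its lower end, 30 mm below its centre.
- entrance_ring: Bystander: flat walnut ring lying on the bench near the robot, 76 mm outside, 40 mm hole, 18 mm high. Not the sleeve. Origin at the centre of its underside.
- drill: Bystander: green enamel hand drill lying at the back, about 280 mm long along its own x, 90 mm wide, 90 mm high. Origin under the middle of its gear housing.
- spade_bit: Bystander: bright steel spade bit lying at the left edge of the work, 160 mm long along its own x, 30 mm wide, 8 mm high. Origin under its middle.
- bracket_a: Bystander: zinc corner bracket, an L of two 80 mm legs standing on edge, 22 mm high, left beyond the parts. Origin at the middle of the 80 mm square it spans, on the bench.
- bracket_b: Bystander: second zinc corner bracket like the first, on the right. Origin likewise.
- glue: Bystander: white glue bottle, 52 mm in diameter, 130 mm high, upright at the back right. Origin at the centre of its underside.
- screwdriver: Bystander: screwdriver with black handle, 170 mm long along its own x, lying at the right edge of the work. Origin under its middle.
Mind the look-alikes: they are no part of the job. Leave any yellow look-alike of the sleeve alone.

How it is judged:
On the way, in this order (a step that is already met when the one before it is completed fails the run):
1. the walnut sleeve is fully home on the spigot (horizontal distance between sleeve_center and spigot_base below 0.006 m and z of sleeve_center in the frame of spigot_base between 0.0335 and 0.0415 m and angle between the z axis of sleeve_center and the z axis of spigot_base, either way round below 0.08 rad), for 0.2 s.
2. the steel collar sits on the panel around the sleeve (all of step 1 and horizontal distance between collar_center and spigot_base below 0.009 m and z of collar_center in the frame of spigot_base between 0.026 and 0.034 m and angle between the z axis of collar_center and the z axis of spigot_base, either way round below 0.08 rad), for 0.2 s.
At the end, for the whole second after the job is handed in: Sleeve over the spigot and steel collar around the sleeve, both with their lower end on the panel (height within 4 mm), upright within 0.08 rad, axes within 6 mm (sleeve) and 9 mm (collar) of the spigot's axis, released and at rest (all of step 2 and linear speed of each of sleeve, collar below 0.02 m/s and contact force between the fingers and sleeve below 0.1 N and contact force between the fingers and collar below 0.1 N); the robot touches nothing.
It fails at once if one of the bystanders is shifted by more than 40 mm (distance of any of entrance_ring, drill, spade_bit, bracket_a, bracket_b, glue, screwdriver from where it was at the start of the episode above 0.04 m).
It fails at once if the sleeve or the collar is dropped onto the panel (falls faster than 0.8 m/s at the spigot) ((horizontal distance between sleeve_center and spigot_base below 0.02 m and z of sleeve_center in the frame of spigot_base below 0.12 m and linear speed of sleeve above 0.8 m/s) or (horizontal distance between collar_center and spigot_base below 0.02 m and z of collar_center in the frame of spigot_base below 0.12 m and linear speed of collar above 0.8 m/s)).
It also fails if it takes over 67 s, if anything falls off the work surface, if the arm or the gripper's body presses on something with over 40 N, if the wrist force passes 120 N, or if a joint passes its speed limit or range.

## Robot

A 7-joint arm with a two-finger parallel gripper is mounted at the origin on the work surface. World frame = base frame: x ahead of the robot, y to its left, z up, the work surface at z = 0. Lengths are in m, angles in rad, forces in N, time in s.
With the tool pointing down it reaches from about 0.425 to 0.925 m from the base axis. Payload 6.8 kg.
Tool frame: the origin (TCP) lies midway between the tips of the shut fingers; the grasp point (between the pads) lies ctrl.grasp_offset behind it (ctrl.grasp_offset is the distance from the TCP to the grasp point, in m); z points along the fingers, x is the direction in which the jaws open and shut, and the axes are right-handed (so a half turn about z gives the same grasp; the last joint's range is limited). The gripper opens to 88 mm and grips with 3 to 60 N. Pads are 20 mm wide; open, the fingers measure 115 mm over their backs; the gripper's body (75 mm by 178 mm) begins 61 mm behind the grasp point.
Start: joints at [1.105, 0.477, 0.022, 1.555, -0.011, 1.109, -0.083], TCP at [0.236, -0.632, 0.223] pointing down, gripper open.
Joint ranges: [-2.96, 2.96], [-0.34, 2.1], [-1.41, 1.46], [0.24, 2.44], [-1.37, 4.51], [0.17, 1.92], [-2.96, 2.96]. Speed limits (rad/s): [2.39, 2.39, 3.14, 3.14, 3.14, 3.14, 3.14].

## Interface

Orientations are given as a unit quaternion [x, y, z, w].
In Python, from cell import ctrl gives the robot as it stands.
- The arm moves only by the shell command python3 -m pendant 'ROWS' [FORCE]. ROWS is a JSON object of lists of equal length, an entry for each row: "claw": the opening, from 0 (shut) to 1 (fully open); "xyz": the shift along the world's x, y, z in cm, a list of three; "turn": the turn about the world's z in rad. In form: {"claw": [claw, ...], "xyz": [[dx, dy, dz], ...], "turn": [turn, ...]}. A call has 1 to 5 rows; each row is the pose to reach, as a shift and turn from the pose commanded when the call began; what a row does not reach only later rows make up. A row lasts 1/8 s, in which the tool goes at most 62.5 mm and 10.7 degrees, less where a joint would pass 70% of its speed; a pose out of reach is approached as far as the arm can. A call with a gripper value outside its range is refused whole. The fingers move at their own pace and stop on an object; FORCE is the grip in N (left out, the last holds). Time passes only in rows, so rows that repeat a pose let the fingers close. It gives the time, the measured TCP pose, the force and the opening at its end, in the units of the state.
- ctrl.sense(): the state, without advancing time (a new reading comes with each control period).
- ctrl.grab_frame(name): name is "scene" or "top" or "wrist"; returns a dict with "img" (420x560x3 uint8, red, green, blue), "depth" (420x560 float32, m along the optical axis (not along the pixel's ray), 0 where there is no reading), "fovy" (degrees; the focal length in pixels is half the picture's height over the tangent of half this angle, whatever the lens; pixels are square), "cx", "cy" (the principal point, pixels), "dist" ([k1, k2, p1, p2, k3] as OpenCV has them; the pictures are not rectified), "R" (3x3) and "t" (3): a world point X has camera coordinates R X + t. Camera axes: x right, y down, z forward; pixel columns grow to the right and rows downward; lengths in m; the calibration is good to about 2 mm. A picture is of the moment at which its call begins.
- ctrl.sign_off(): hands the job in, once; it reports no verdict.
Trained networks look in a picture, given as the dict that the camera call returned (one of the last four; its "shot" number tells which), for a name from the list of things; names that differ only in an ending like _2 or _b are one class to them, and where a whole thing is asked for, a point or a joint stands for the part that bears it (a point fixed in the world has none). Each returns a list of dicts, best first, with "score" (0 to 1); they miss things now and then, are a little off and sometimes report something else, mostly with a low value. They report only what shows in the picture. A call takes as long as a camera call. They do not tell look-alikes from the thing itself.
- ctrl.cut_out(picture, name): "pixels" (420x560 bool, what is visible of it) and "point" ([column, row] in pixels, amid what is visible of it).
The state is a dict: "clock": time; "qpos": joint angles; "qd": joint speeds; "effort": joint torques, N m; "tool_pos": TCP position; "tcp_rot": TCP orientation; "wrist_force": force on the tool from outside, world axes, zero at the start; "moment": the same for the moment, N m; "finger_gap": finger opening in m.
Only numpy, scipy, OpenCV 4.12 (cv2) and the standard library are available. Lean on these libraries where they do the work, as an engineer would, in place of code of your own. Each camera call takes 0.05 s, during which the arm holds its last target.

## Working session

There is one attempt and no reset: what is moved stays moved. The work goes in short steps, Python scripts to look and compute and a shell command to move; the robot and the scene stay as the last step left them, time stands still between calls to the robot, and variables do not carry over. Pictures are saved under pics/ and viewed, and the job is handed in when it is done.

```bash
ls; mkdir -p pics; python3 - <<'E'
from cell import ctrl
import cv2
s=ctrl.sense(); print(s, ctrl.grasp_offset)
for n in ["scene","top","wrist"]:
    f=ctrl.grab_frame(n); cv2.imwrite(f"pics/{n}0.png",f["img"][:,:,::-1]); print(n,f["fovy"],f["cx"],f["cy"],f["dist"],f["R"],f["t"])
E
```

```text
pics
{'clock': 0.0, 'qpos': array([ 1.10490669,  0.47776717,  0.0223443 ,  1.55646016, -0.01152628,
        1.10927063, -0.08313053]), 'qd': array([-8.64835296e-05, -2.59705728e-04, -3.99796521e-04,  3.39027690e-04,
       -4.24055087e-04, -5.21362626e-04, -1.42429181e-03]), 'effort': array([ 1.37351249e-04, -5.82863724e+01,  1.53449871e+00, -2.72609496e+01,
       -5.43447363e-02,  1.69669330e-02,  1.59533320e-04]), 'tool_pos': array([ 0.23616743, -0.63169421,  0.2217002 ]), 'tcp_rot': array([ 8.21638732e-01, -5.70007899e-01, -7.60078480e-04, -4.60533292e-04]), 'wrist_force': array([-0.08425261, -0.66693578, -0.35110698]), 'moment': array([ 0.0218074 ,  0.01375922, -0.02639825]), 'finger_gap': 0.08807451059844389} 0.0187
scene 47.74095382297081 281.1295495605811 208.8158882140227 [-0.03775823  0.          0.          0.          0.        ] [[-0.8537888   0.52060863 -0.00336614]
 [ 0.37126378  0.60430777 -0.70496477]
 [-0.36497656 -0.60314075 -0.70923434]] [ 0.49341675 -0.16976662  1.36487648]
top 42.042986295454995 280.0631099748788 214.82329461495846 [-0.13177411  0.          0.          0.          0.        ] [[ 1.74368014e-03 -9.99998065e-01 -9.10641207e-04]
 [-9.94903157e-01 -1.64298368e-03 -1.00821671e-01]
 [ 1.00819979e-01  1.08180056e-03 -9.94904097e-01]] [-0.00897136  0.58140547  1.43742619]
wrist 62.04083051925636 287.6656206498232 205.75046221944402 [-0.09150535  0.          0.          0.          0.        ] [[ 0.35073802 -0.93647263 -0.00136399]
 [-0.89204051 -0.33453943  0.30388664]
 [-0.28503782 -0.10536787 -0.95270722]] [-0.67464804 -0.03731755  0.39139655]
```

View pics/top0.png

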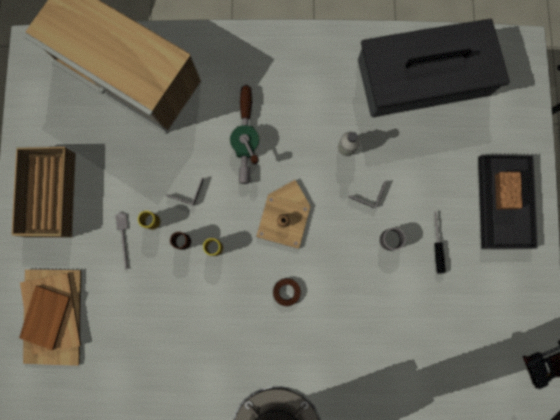

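View pics/scene0.png

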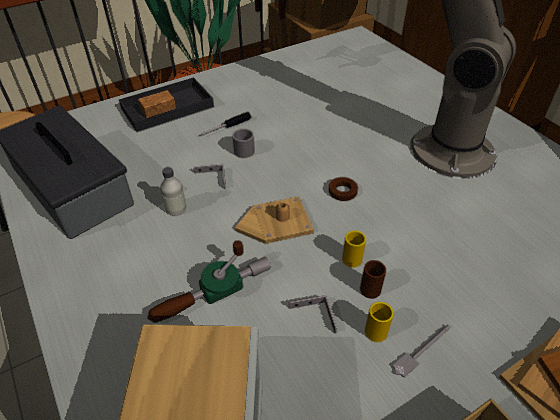

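```bash
cat > h.py <<'E'
from cell import ctrl
import numpy as np, cv2
def K(f):
    h=f["img"].shape[0]; fl=h/2/np.tan(np.radians(f["fovy"])/2)
    return np.array([[fl,0,f["cx"]],[0,fl,f["cy"]],[0,0,1.]])
def cloud(f,mask):
    v,u=np.nonzero(mask&(f["depth"]>0)); d=f["depth"][v,u]
    n=cv2.undistortPoints(np.stack([u,v],1).astype(float)[:,None],K(f),np.array(f["dist"]))[:,0]
    c=np.c_[n*d[:,None],d]
    return (c-np.array(f["t"]))@np.array(f["R"]), u, v
def proj(f,X):
    r,_=cv2.Rodrigues(np.array(f["R"])); return cv2.projectPoints(np.array(X,float).reshape(-1,3),r,np.array(f["t"]),K(f),np.array(f["dist"]))[0][:,0]
def topfit(P,band=0.006):
    """top rim: points near max height -> enclosing circle"""
    zt=np.percentile(P[:,2],97); q=P[np.abs(P[:,2]-zt)<band]
    (c,r)=cv2.minEnclosingCircle(q[:,:2].astype(np.float32)); 
    return zt,c,r,len(q),np.median(q[:,:2],0)
E
python3 - <<'E'
from h import *
for n in ["top","scene"]:
  f=ctrl.grab_frame(n)
  for name in ["sleeve","collar","spigot_base","entrance_ring","drill","spade_bit","bracket_a","glue","screwdriver"]:
    for d in ctrl.cut_out(f,name)[:4]:
        if d["score"]<.2: continue
        P,u,v=cloud(f,d["pixels"])
        if len(P)<5: continue
        print(n,name,round(d["score"],2),np.round(d["point"]),len(P),"med",np.median(P,0).round(3),"top",[np.round(x,3) for x in topfit(P)])
E
```

```text
top sleeve 0.82 [147. 216.] 300 med [0.568 0.347 0.047] top [np.float64(0.079), array([0.566, 0.344]), np.float64(0.023), np.int64(60), array([0.564, 0.348])]
top sleeve 0.74 [186. 241.] 289 med [0.512 0.256 0.044] top [np.float64(0.079), array([0.512, 0.258]), np.float64(0.023), np.int64(59), array([0.51 , 0.257])]
top sleeve 0.59 [210. 245.] 175 med [0.494 0.176 0.066] top [np.float64(0.081), array([0.495, 0.169]), np.float64(0.023), np.int64(46), array([0.491, 0.173])]
top collar 0.68 [400. 240.] 235 med [ 0.516 -0.317  0.044] top [np.float64(0.065), array([ 0.517, -0.308]), np.float64(0.03), np.int64(51), array([ 0.515, -0.311])]
top spigot_base 0.96 [281. 215.] 2498 med [ 0.58  -0.024  0.016] top [np.float64(0.05), array([ 0.567, -0.017]), np.float64(0.017), np.int64(77), array([ 0.565, -0.018])]
top entrance_ring 0.64 [286. 286.] 465 med [ 0.378 -0.027  0.018] top [np.float64(0.025), array([ 0.376, -0.027]), np.float64(0.038), np.int64(211), array([ 0.375, -0.024])]
top drill 0.93 [245. 140.] 1490 med [0.784 0.087 0.043] top [np.float64(0.085), array([0.725, 0.059]), np.float64
[... 2516 characters left out ...]
(91), array([ 0.628, -0.273])]
scene bracket_a 0.47 [408. 358.] 584 med [0.553 0.426 0.007] top [np.float64(0.011), array([0.514, 0.423]), np.float64(0.078), np.int64(487), array([0.552, 0.425])]
scene glue 0.79 [175. 195.] 796 med [ 0.776 -0.175  0.072] top [np.float64(0.131), array([ 0.771, -0.189]), np.float64(0.012), np.int64(56), array([ 0.773, -0.187])]
scene screwdriver 0.6 [217. 283.] 2585 med [0.797 0.097 0.037] top [np.float64(0.074), array([0.724, 0.064]), np.float64(0.009), np.int64(31), array([0.726, 0.069])]
scene screwdriver 0.56 [239. 120.] 245 med [ 0.469 -0.435  0.021] top [np.float64(0.029), array([ 0.466, -0.437]), np.float64(0.043), np.int64(93), array([ 0.465, -0.439])]
```

```bash
python3 - <<'E'
from h import *
f=ctrl.grab_frame("scene"); g=ctrl.grab_frame("top")
a=cv2.resize(f["img"][210:360,310:460],(390,390),interpolation=cv2.INTER_CUBIC)
b=cv2.resize(g["img"][180:280,110:250][:, :100],(390,390),interpolation=cv2.INTER_CUBIC)
cv2.imwrite("pics/crop1.png",np.hstack([a,b])[:,:,::-1])
E
```

```text
(no output)
```

View pics/crop1.png

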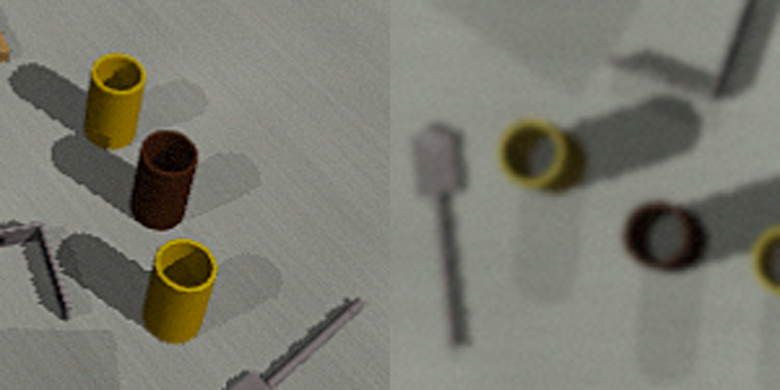

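Three tubes are candidates in the scene picture: yellow at (354,249), dark brown at (373,279) and yellow at (379,322). The dark brown one is the walnut sleeve, because the yellow ones are the look-alikes. It stands at about (0.512, 0.258). I'm approaching it now.

```bash
python3 -m pendant '{"claw":[1,1,1,1,1],"xyz":[[4,4.5,1],[8,9,2],[12,13.5,3],[15,19,3],[18,24,3]],"turn":[0.15,0.3,0.45,0.6,0.75]}'
python3 -m pendant '{"claw":[1,1,1,1,1],"xyz":[[2,5.5,0],[4,11,0],[6,16.5,0],[8,22,0],[9,27.5,0]],"turn":[0.1,0.2,0.3,0.4,0.46]}'
python3 -m pendant '{"claw":[1,1,1,1,1],"xyz":[[0.6,5.5,0],[0.6,11,0],[0.6,16.5,0],[0.6,22,0],[0.6,27.5,0]],"turn":[0,0,0,0,0]}'
```

```text
clock: 1.88
tool_pos: [0.4175, -0.3903, 0.2531]
tcp_rot: [0.974, -0.227, 0.0, 0.0]
wrist_force: [0.1, -0.6, -0.2]
finger_gap: 0.0879
clock: 2.5
tool_pos: [0.5072, -0.1154, 0.253]
tcp_rot: [1.0, -0.0, 0.001, -0.0]
wrist_force: [0.7, 0.5, 0.0]
finger_gap: 0.0877
clock: 3.12
tool_pos: [0.5124, 0.1593, 0.253]
tcp_rot: [1.0, -0.002, 0.0, 0.0]
wrist_force: [0.5, -0.6, 0.3]
finger_gap: 0.0877
```

```bash
python3 -m pendant '{"claw":[1,1,1],"xyz":[[0,5,0],[0,9.9,0],[0,9.9,0]],"turn":[0,0,0]}'
python3 - <<'E'
from h import *
f=ctrl.grab_frame("wrist"); cv2.imwrite("pics/w1.png",f["img"][:,:,::-1])
for d in ctrl.cut_out(f,"sleeve")[:4]:
    P,u,v=cloud(f,d["pixels"]); print(d["score"],d["point"],len(P),f["img"][d["pixels"]].mean(0).round(),[np.round(x,4) for x in topfit(P)])
E
```

```text
clock: 3.5
tool_pos: [0.511, 0.2615, 0.2529]
tcp_rot: [1.0, 0.002, -0.0, -0.001]
wrist_force: [-0.4, 1.0, 0.2]
finger_gap: 0.088
0.76 [352.4, 98.0] 1288 [113. 100.  33.] [np.float64(0.0754), array([0.5652, 0.3427]), np.float64(0.023), np.int64(577), array([0.5656, 0.3439])]
0.67 [272.7, 253.1] 2182 [113.  98.  36.] [np.float64(0.075), array([0.493 , 0.1691]), np.float64(0.0233), np.int64(526), array([0.4936, 0.1697])]
0.63 [286.0, 189.0] 1615 [50. 32. 23.] [np.float64(0.0753), array([0.5102, 0.2565]), np.float64(0.0231), np.int64(558), array([0.5103, 0.2567])]
```

View pics/w1.png

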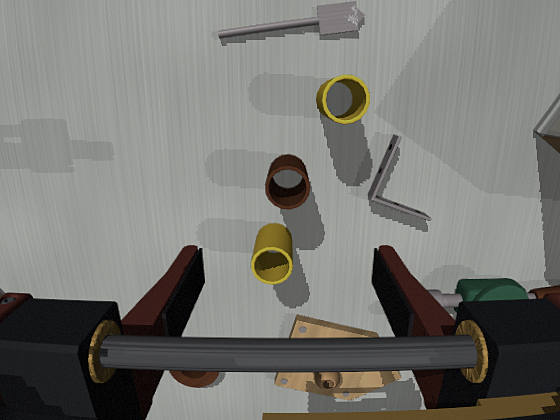

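The wrist picture shows the dark sleeve at pixel (286,189), which measures (0.5102, 0.2565) with its top at 0.0753. That height is right. The jaws open along x, clear of both yellow tubes, so I'm going down.

```bash
python3 -m pendant '{"claw":[1,1,1,1,1],"xyz":[[0,0,-5],[0,0,-10],[0,0,-14],[0,0,-18],[0,0,-21.7]],"turn":[0,0,0,0,0]}'
python3 -m pendant '{"claw":[1,1,0,0,0],"xyz":[[0,0,0],[0,0,0],[0,0,0],[0,0,0],[0,0,0]],"turn":[0,0,0,0,0]}' 12
python3 -m pendant '{"claw":[0,0,0],"xyz":[[0,0,0],[0,0,0],[0,0,0]],"turn":[0,0,0]}'
```

```text
clock: 4.22
tool_pos: [0.5131, 0.2539, 0.0344]
tcp_rot: [1.0, -0.003, 0.0, 0.001]
wrist_force: [0.9, -0.1, 0.3]
finger_gap: 0.0879
clock: 4.85
tool_pos: [0.5127, 0.2569, 0.0363]
tcp_rot: [1.0, -0.002, 0.001, -0.0]
wrist_force: [-0.2, 0.1, 0.1]
finger_gap: 0.0612
clock: 5.22
tool_pos: [0.5123, 0.2568, 0.0357]
tcp_rot: [1.0, -0.001, -0.0, 0.0]
wrist_force: [-0.4, -0.8, 2.8]
finger_gap: 0.0452
```

```bash
python3 -m pendant '{"claw":[0,0,0,0,0],"xyz":[[0,0,1],[0,0,4],[0,0,8],[0,0,11],[0,0,13]],"turn":[0,0,0,0,0]}' 15
python3 -m pendant '{"claw":[0,0,0,0,0],"xyz":[[0.5,-3,0],[1.5,-7.5,0],[2.5,-12,0],[3.5,-16.5,0],[4.5,-21,0]],"turn":[0,0,0,0,0]}'
python3 -m pendant '{"claw":[0,0,0,0,0],"xyz":[[0.4,-2.5,0],[0.6,-5,0],[0.9,-6.4,0],[0.9,-6.4,0],[0.9,-6.4,0]],"turn":[0,0,0,0,0]}'
cat > look.py <<'E'
import sys
from h import *
tag=sys.argv[1]
def fitcirc(P,z0,z1,r,c0):
    from scipy.optimize import least_squares
    q=P[(P[:,2]>z0)&(P[:,2]<z1)]
    s=least_squares(lambda c:np.hypot(q[:,0]-c[0],q[:,1]-c[1])-r,c0,loss="soft_l1",f_scale=.001)
    return s.x.round(4),len(q),np.abs(s.fun).mean().round(4)
print(ctrl.sense()["tool_pos"].round(4), ctrl.sense()["finger_gap"])
for n in ["top","scene","wrist"]:
    f=ctrl.grab_frame(n); cv2.imwrite(f"pics/{tag}_{n}.png",f["img"][:,:,::-1])
    P,u,v=cloud(f,np.ones(f["depth"].shape,bool))
    near=P[(np.hypot(P[:,0]-.566,P[:,1]+.017)<.03)]
    try: print(n,"spigot",fitcirc(near,.022,.045,.017,[.566,-.017]), "top z",np.percentile(near[near[:,2]<.075][:,2],98).round(4))
    except Exception as e: print(n,"spigot",e)
    for d in ctrl.cut_out(f,"sleeve")[:4]:
        m=d["pixels"]; 
        if f["img"][m].mean(0)[0]>90: continue
        P2,_,_=cloud(f,m)
        print(n,"sleeve",round(d["score"],2),np.round(d["point"]),len(P2),"z",np.percentile(P2[:,2],[2,50,98]).round(4),"med",np.median(P2,0).round(4))
        try: print("   fit",fitcirc(P2,np.percentile(P2[:,2],5),np.percentile(P2[:,2],90),.0235,np.median(P2[:,:2],0)),[np.round(x,4) for x in topfit(P2)])
        except Exception as e: print(e)
E
python3 look.py a
```

```text
clock: 5.85
tool_pos: [0.5128, 0.257, 0.1676]
tcp_rot: [1.0, -0.001, 0.001, -0.0]
wrist_force: [0.1, 0.1, -0.2]
finger_gap: 0.0455
clock: 6.48
tool_pos: [0.5573, 0.0451, 0.1656]
tcp_rot: [1.0, -0.001, -0.0, 0.0]
wrist_force: [0.0, 0.3, -0.3]
finger_gap: 0.0454
clock: 7.1
tool_pos: [0.5663, -0.0158, 0.1657]
tcp_rot: [1.0, -0.001, -0.0, -0.0]
wrist_force: [-0.8, 1.1, -0.3]
finger_gap: 0.0451
[ 0.5663 -0.0158  0.1657] 0.045097072452348994
top spigot index -1 is out of bounds for axis 0 with size 0
top sleeve 0.8 [148. 219.] 278 z [-0.0006  0.0462  0.0801] med [0.5655 0.3447 0.0462]
   fit (array([0.565, 0.341]), 236, np.float64(0.0032)) [np.float64(0.0797), array([0.5649, 0.3426]), np.float64(0.0226), np.int64(46), array([0.5599, 0.3454])]
scene spigot (array([ 0.5638, -0.0167]), 97, np.float64(0.0011)) top z 0.0562
scene sleeve 0.59 [284. 171.] 658 z [0.131  0.1799 0.2069] med [0.5683 0.0012 0.1799]
   fit (array([ 0.5652, -0.0155]), 559, np.float64(0.002)) [np.float64(0.2066), array([ 0.5647, -0.0127]), np.float64(0.0239), np.int64(104), array([ 0.5602, -0.0041])]
wrist spigot (array([ 0.5653, -0.0174]), 280, np.float64(0.0026)) top z 0.0546
wrist sleeve 0.94 [289. 283.] 11612 z [0.1351 0.1849 0.205 ] med [ 0.5662 -0.0156  0.1849]
   fit (array([ 0.5647, -0.0135]), 9869, np.float64(0.0027)) [np.float64(0.2049), array([ 0.5663, -0.0161]), np.float64(0.0231), np.int64(2849), array([ 0.5662, -0.0059])]
wrist sleeve 0.64 [204.   0.] 42 z [0.0017 0.0055 0.0101] med [0.4945 0.1461 0.0055]
   fit (array([0.4946, 0.1229]), 34, np.float64(0.0006)) [np.float64(0.01), array([0.4946, 0.1465]), np.float64(0.0063), np.int64(29), array([0.4947, 0.146 ])]look.py:8: RuntimeWarning: Mean of empty slice.
  return s.x.round(4),len(q),np.abs(s.fun).mean().round(4)
  ret = ret.dtype.type(ret / rcount)
```

```bash
python3 - <<'E'
import cv2,numpy as np
a=cv2.imread("pics/a_scene.png")[100:300,180:400]; b=cv2.imread("pics/a_wrist.png")
a=cv2.resize(a,(400,364)); b=cv2.resize(b,(400,300)); b=cv2.copyMakeBorder(b,0,64,0,0,cv2.BORDER_CONSTANT)
cv2.imwrite("pics/a_m.png",np.hstack([a,b]))
E
```

```text
(no output)
```

View pics/a_m.png

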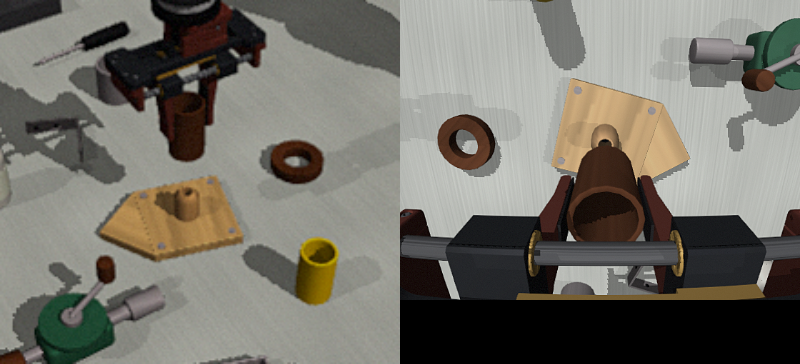

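The sleeve is held upright, 13 cm up, with its axis about 1 mm from the spigot's in both views. I'll correct by (-1, -1.2) mm and lower it to just above the spigot.

```bash
python3 -m pendant '{"claw":[0,0,0,0,0],"xyz":[[-0.1,-0.1,-2],[-0.1,-0.1,-4],[-0.1,-0.1,-6],[-0.1,-0.1,-7],[-0.1,-0.1,-7]],"turn":[0,0,0,0,0]}'
python3 look.py b 2>/dev/null; python3 - <<'E'
import cv2,numpy as np
a=cv2.imread("pics/b_scene.png")[140:260,220:350]; b=cv2.imread("pics/b_wrist.png")[60:360,140:440]
a=cv2.resize(a,(400,370),interpolation=2); b=cv2.resize(b,(370,370))
cv2.imwrite("pics/b_m.png",np.hstack([a,b]))
E
```

```text
clock: 8.02
tool_pos: [0.5649, -0.0182, 0.0947]
tcp_rot: [1.0, -0.001, -0.001, -0.0]
wrist_force: [0.8, -0.4, -0.6]
finger_gap: 0.045
[ 0.5649 -0.0182  0.0947] 0.044964430216974806
top spigot index -1 is out of bounds for axis 0 with size 0
top sleeve 0.61 [151. 218.] 233 z [0.0055 0.0502 0.0798] med [0.5655 0.3417 0.0502]
   fit (array([0.5631, 0.3432]), 197, np.float64(0.0032)) [np.float64(0.079), array([0.566 , 0.3425]), np.float64(0.0223), np.int64(47), array([0.5627, 0.3394])]
scene spigot (array([ 0.5638, -0.0163]), 93, np.float64(0.0009)) top z 0.0733
scene sleeve 0.94 [283. 193.] 518 z [0.0658 0.1103 0.1371] med [ 0.5684 -0.0008  0.1103]
   fit (array([ 0.5647, -0.0179]), 440, np.float64(0.002)) [np.float64(0.1368), array([ 0.565, -0.015]), np.float64(0.0225), np.int64(66), array([ 0.565, -0.   ])]
wrist spigot (array([ 0.5654, -0.0178]), 355, np.float64(0.0002)) top z 0.0741
wrist sleeve 0.85 [285. 281.] 11644 z [0.0653 0.1155 0.1357] med [ 0.5658 -0.0172  0.1155]
   fit (array([ 0.5676, -0.0156]), 9896, np.float64(0.0027)) [np.float64(0.1356), array([ 0.5666, -0.0183]), np.float64(0.0236), np.int64(2823), array([ 0.5662, -0.0078])]
```

View pics/b_m.png

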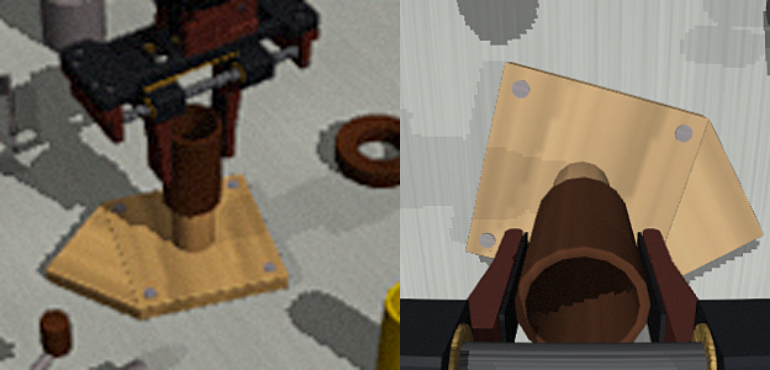

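The sleeve bottom is about 5 mm above the spigot top. The axes agree within about 1 mm: the spigot at (0.5654, -0.0178) by the wrist camera (0.2 mm residual) and the TCP at (0.565, -0.018). I'm lowering it.

```bash
python3 -m pendant '{"claw":[0,0,0,0,0],"xyz":[[0,0,-0.6],[0,0,-1.2],[0,0,-1.8],[0,0,-1.8],[0,0,-1.8]],"turn":[0,0,0,0,0]}'
python3 -m pendant '{"claw":[0,0,0,0,0],"xyz":[[0,0,-0.5],[0,0,-1.0],[0,0,-1.5],[0,0,-1.8],[0,0,-1.8]],"turn":[0,0,0,0,0]}'

```

```text
clock: 8.95
tool_pos: [0.5655, -0.0182, 0.0776]
tcp_rot: [1.0, -0.001, -0.0, -0.0]
wrist_force: [-0.1, -1.0, -1.3]
finger_gap: 0.0457
clock: 9.57
tool_pos: [0.5652, -0.0183, 0.0593]
tcp_rot: [1.0, -0.001, -0.0, -0.0]
wrist_force: [0.0, 0.4, -0.4]
finger_gap: 0.0453
```

```bash
python3 -m pendant '{"claw":[0,0,0,0,0],"xyz":[[0,0,-0.4],[0,0,-0.7],[0,0,-0.9],[0,0,-0.9],[0,0,-0.9]],"turn":[0,0,0,0,0]}'
python3 -m pendant '{"claw":[0,0],"xyz":[[0,0,-0.1],[0,0,-0.1]],"turn":[0,0]}'

```

```text
clock: 10.2
tool_pos: [0.5654, -0.0182, 0.0507]
tcp_rot: [1.0, -0.001, 0.0, -0.0]
wrist_force: [-0.1, -0.1, 1.3]
finger_gap: 0.0453
clock: 10.45
tool_pos: [0.5654, -0.0183, 0.0506]
tcp_rot: [1.0, -0.002, 0.0, 0.0]
wrist_force: [-3.7, -0.6, 11.4]
finger_gap: 0.045
```

The 11 N upward force at the expected height means the sleeve is on the panel. I'll release, rise and check.

```bash
python3 -m pendant '{"claw":[1,1,1,1,1],"xyz":[[0,0,0.1],[0,0,0.1],[0,0,0.1],[0,0,0.1],[0,0,0.1]],"turn":[0,0,0,0,0]}'
python3 -m pendant '{"claw":[1,1,1,1,1],"xyz":[[0,0,2],[0,0,6],[0,-3,12],[0,-7,16],[0,-11,16]],"turn":[0,0,0,0,0]}'
python3 look.py c 2>/dev/null; python3 - <<'E'
import cv2,numpy as np
a=cv2.imread("pics/c_scene.png")[140:260,220:350]; b=cv2.imread("pics/c_wrist.png")
a=cv2.resize(a,(325,300),interpolation=2); b=cv2.resize(b,(400,300))
cv2.imwrite("pics/c_m.png",np.hstack([a,b]))
E
```

```text
clock: 11.08
tool_pos: [0.5654, -0.0183, 0.0506]
tcp_rot: [1.0, -0.002, -0.0, -0.0]
wrist_force: [0.1, 0.6, 0.7]
finger_gap: 0.0873
clock: 11.7
tool_pos: [0.568, -0.1293, 0.2166]
tcp_rot: [1.0, -0.001, 0.004, 0.001]
wrist_force: [0.4, 0.1, -0.4]
finger_gap: 0.0877
[ 0.568  -0.1293  0.2166] 0.08772503173568645
top spigot (array([ 0.5619, -0.0153]), 36, np.float64(0.0039)) top z 0.0705
top sleeve 0.8 [146. 217.] 235 z [0.0079 0.052  0.0801] med [0.5685 0.345  0.052 ]
   fit (array([0.5633, 0.3428]), 199, np.float64(0.0031)) [np.float64(0.0789), array([0.5666, 0.3424]), np.float64(0.023), np.int64(55), array([0.5678, 0.3388])]
top sleeve 0.68 [283. 213.] 103 z [0.0176 0.0848 0.0959] med [ 0.5804 -0.0185  0.0848]
   fit (array([ 0.5627, -0.0175]), 86, np.float64(0.0023)) [np.float64(0.0953), array([ 0.5664, -0.0182]), np.float64(0.0228), np.int64(38), array([ 0.5799, -0.0194])]
scene spigot (array([ 0.5673, -0.0118]), 120, np.float64(0.0017)) top z 0.0741
scene sleeve 0.88 [280. 204.] 598 z [0.0199 0.0668 0.0919] med [ 0.5696 -0.0045  0.0668]
   fit (array([ 0.5636, -0.0174]), 508, np.float64(0.002)) [np.float64(0.0913), array([ 0.5644, -0.0157]), np.float64(0.0239), np.int64(102), array([ 0.5653, -0.0108])]
wrist spigot (array([ 0.5664, -0.0192]), 179, np.float64(0.0038)) top z 0.0717
wrist sleeve 0.74 [287.  43.] 1592 z [0.015  0.0882 0.0907] med [ 0.5653 -0.0113  0.0882]
   fit (array([ 0.5654, -0.0234]), 1352, np.float64(0.0026)) [np.float64(0.0906), array([ 0.5655, -0.0191]), np.float64(0.0232), np.int64(940), array([ 0.5653, -0.0166])]
```

View pics/c_m.png

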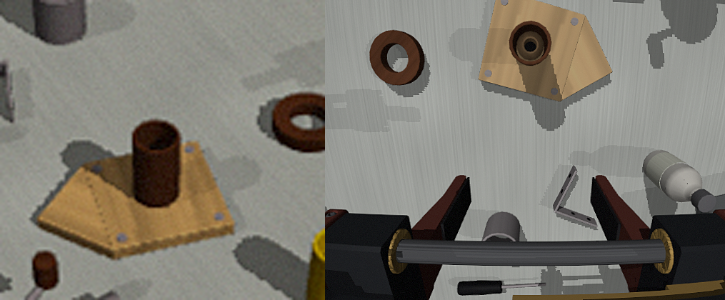

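The sleeve is home: its top is at 0.0906 (0.090 expected) and it stands upright at about (0.5655, -0.0185). Next is the collar.

```bash
python3 -m pendant '{"claw":[1,1,1,1,1],"xyz":[[-1.5,-5,2],[-3,-10,4],[-4.5,-15,4],[-5,-18,4],[-5,-18,4]],"turn":[0,0,0,0,0]}'
python3 -m pendant '{"claw":[1],"xyz":[[0,0,0]],"turn":[0]}'
python3 - <<'E'
from h import *
print(ctrl.sense()["tool_pos"])
for n in ["wrist","scene"]:
  f=ctrl.grab_frame(n); cv2.imwrite(f"pics/d_{n}.png",f["img"][:,:,::-1])
  for d in ctrl.cut_out(f,"collar")[:3]:
    P,u,v=cloud(f,d["pixels"]); print(n,d["score"],d["point"],len(P),[np.round(x,4) for x in topfit(P)])
E
```

```text
clock: 12.62
tool_pos: [0.5148, -0.3095, 0.2503]
tcp_rot: [1.0, -0.003, -0.0, -0.0]
wrist_force: [0.7, -0.2, -0.0]
finger_gap: 0.088
clock: 12.75
tool_pos: [0.5163, -0.3057, 0.2506]
tcp_rot: [1.0, 0.0, 0.0, -0.001]
wrist_force: [0.9, 0.4, 0.1]
finger_gap: 0.0879
[ 0.51626669 -0.30567031  0.25059488]
wrist 0.68 [287.4, 192.3] 1780 [np.float64(0.0603), array([ 0.5161, -0.3097]), np.float64(0.0299), np.int64(704), array([ 0.5156, -0.3107])]
scene 0.61 [240.5, 144.7] 579 [np.float64(0.0623), array([ 0.5157, -0.3069]), np.float64(0.0322), np.int64(107), array([ 0.5127, -0.3044])]
```

View pics/d_wrist.png

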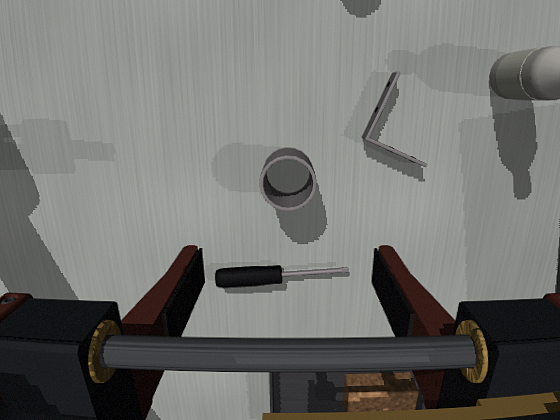

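The collar shows at pixel (287,192). It stands at (0.516, -0.309) with its top at 0.060, as it should, and the jaws are clear. I'm going down to grasp it.

```bash
python3 -m pendant '{"claw":[1,1,1,1,1],"xyz":[[0,-0.1,-5],[0,-0.1,-10],[0,-0.1,-15],[0,-0.1,-19.5],[0,-0.1,-22.8]],"turn":[0,0,0,0,0]}'
python3 -m pendant '{"claw":[1,1,0,0,0],"xyz":[[0,0,0],[0,0,0],[0,0,0],[0,0,0],[0,0,0]],"turn":[0,0,0,0,0]}' 30
python3 -m pendant '{"claw":[0,0,0],"xyz":[[0,0,0],[0,0,0],[0,0,0]],"turn":[0,0,0]}'
```

```text
clock: 13.58
tool_pos: [0.515, -0.308, 0.0207]
tcp_rot: [1.0, -0.001, -0.001, -0.001]
wrist_force: [0.7, -0.1, -0.0]
finger_gap: 0.0876
clock: 14.2
tool_pos: [0.5159, -0.3095, 0.0234]
tcp_rot: [1.0, -0.002, 0.001, 0.0]
wrist_force: [2.6, -0.5, 2.4]
finger_gap: 0.0617
clock: 14.58
tool_pos: [0.516, -0.3096, 0.0234]
tcp_rot: [1.0, -0.002, 0.001, 0.0]
wrist_force: [-1.6, -0.3, 6.4]
finger_gap: 0.0604
```

```bash
python3 -m pendant '{"claw":[0,0,0,0,0],"xyz":[[0,0,1],[0,0,4],[0,0,8],[0,0,12],[0,0,14]],"turn":[0,0,0,0,0]}'
python3 -m pendant '{"claw":[0,0],"xyz":[[0,0,0],[0,0,0]],"turn":[0,0]}'
```

```text
clock: 15.2
tool_pos: [0.5158, -0.3094, 0.1647]
tcp_rot: [1.0, -0.002, 0.001, 0.001]
wrist_force: [0.1, 0.1, -2.9]
finger_gap: 0.0602
clock: 15.45
tool_pos: [0.5142, -0.3089, 0.1609]
tcp_rot: [1.0, -0.002, -0.001, -0.001]
wrist_force: [-0.5, 0.1, -4.2]
finger_gap: 0.0602
```

```bash
python3 -m pendant '{"claw":[0,0,0,0,0],"xyz":[[0.5,3,0],[1.5,8,0],[2.3,13,0],[3.1,18,0],[4,23,0]],"turn":[0,0,0,0,0]}'
python3 -m pendant '{"claw":[0,0,0,0,0],"xyz":[[0.6,3.5,0],[1,6.1,0],[1,6.1,0],[1,6.1,0],[1,6.1,0]],"turn":[0,0,0,0,0]}'
cat > look2.py <<'E'
import sys
from h import *
from scipy.optimize import least_squares
tag=sys.argv[1]
print(ctrl.sense()["tool_pos"].round(4), ctrl.sense()["finger_gap"])
for n in ["scene","wrist"]:
    f=ctrl.grab_frame(n); cv2.imwrite(f"pics/{tag}_{n}.png",f["img"][:,:,::-1])
    for nm,r in [("sleeve",.0235),("collar",.031)]:
      for d in ctrl.cut_out(f,nm)[:3]:
        P,_,_=cloud(f,d["pixels"])
        if len(P)<50: continue
        m=np.median(P,0)
        if np.hypot(m[0]-.566,m[1]+.017)>.06: continue
        print(n,nm,round(d["score"],2),np.round(d["point"]),len(P),"z",np.percentile(P[:,2],[2,50,98]).round(4),[np.round(x,4) for x in topfit(P)])
a=cv2.imread(f"pics/{tag}_scene.png")[120:260,220:350]; b=cv2.imread(f"pics/{tag}_wrist.png")
cv2.imwrite(f"pics/{tag}_m.png",np.hstack([cv2.resize(a,(330,355),interpolation=2),cv2.resize(b,(473,355))])[:,:800])
E
python3 look2.py e
```

```text
clock: 16.08
tool_pos: [0.5543, -0.0777, 0.1608]
tcp_rot: [1.0, -0.002, -0.002, -0.0]
wrist_force: [0.7, -1.2, -3.4]
finger_gap: 0.0601
clock: 16.7
tool_pos: [0.565, -0.02, 0.162]
tcp_rot: [1.0, -0.003, -0.001, 0.0]
wrist_force: [-0.4, -0.1, -3.3]
finger_gap: 0.0602
[ 0.565 -0.02   0.162] 0.06022794827556424
scene sleeve 0.76 [283. 206.] 628 z [0.0169 0.0663 0.0922] [np.float64(0.0919), array([ 0.5636, -0.015 ]), np.float64(0.0243), np.int64(110), array([ 0.5647, -0.015 ])]
scene collar 0.83 [283. 168.] 811 z [0.0322 0.1768 0.2008] [np.float64(0.2005), array([ 0.5628, -0.0167]), np.float64(0.0314), np.int64(143), array([ 0.5541, -0.006 ])]
wrist sleeve 0.74 [290. 184.] 1357 z [0.0192 0.0702 0.0903] [np.float64(0.0902), array([ 0.5651, -0.0102]), np.float64(0.0212), np.int64(440), array([ 0.5656, -0.0006])]
wrist collar 0.7 [286. 287.] 13520 z [0.1411 0.1787 0.1992] [np.float64(0.199), array([ 0.5651, -0.0194]), np.float64(0.0301), np.int64(3358), array([ 0.5648, -0.0035])]
```

View pics/e_m.png

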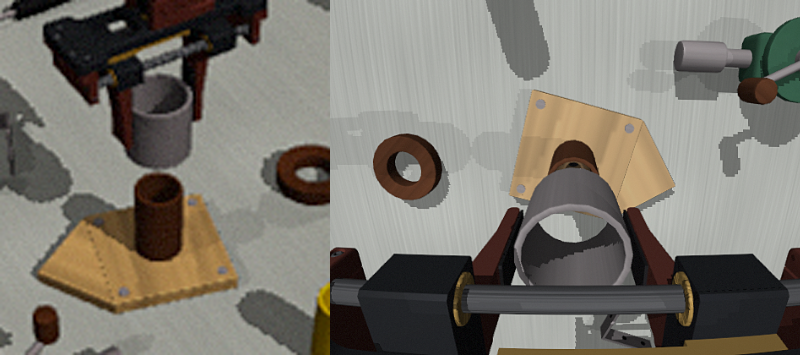

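```bash
python3 -m pendant '{"claw":[0,0,0,0,0],"xyz":[[0.05,0.1,-1.5],[0.05,0.1,-3],[0.05,0.1,-4.4],[0.05,0.1,-4.4],[0.05,0.1,-4.4]],"turn":[0,0,0,0,0]}'
python3 look2.py f
```

```text
clock: 17.62
tool_pos: [0.5661, -0.0171, 0.1187]
tcp_rot: [1.0, -0.001, 0.0, -0.0]
wrist_force: [-0.2, -0.4, -2.7]
finger_gap: 0.0605
[ 0.5661 -0.0171  0.1187] 0.060522391846425286
scene sleeve 0.97 [281. 211.] 395 z [0.0171 0.0543 0.0868] [np.float64(0.0859), array([ 0.5703, -0.0058]), np.float64(0.0199), np.int64(41), array([0.576 , 0.0011])]
scene collar 0.76 [280. 185.] 783 z [0.0987 0.1341 0.1592] [np.float64(0.158), array([ 0.5674, -0.0141]), np.float64(0.0328), np.int64(124), array([ 0.5578, -0.0036])]
wrist sleeve 0.82 [288. 254.] 2180 z [0.0196 0.07   0.0901] [np.float64(0.0899), array([ 0.5661, -0.0146]), np.float64(0.0266), np.int64(612), array([ 0.566 , -0.0356])]
wrist sleeve 0.38 [287. 290.] 13474 z [0.0978 0.1354 0.1558] [np.float64(0.1557), array([ 0.5658, -0.0181]), np.float64(0.0308), np.int64(3330), array([ 0.5654, -0.0016])]
wrist collar 0.72 [286. 288.] 13399 z [0.0981 0.1355 0.1558] [np.float64(0.1557), array([ 0.5658, -0.0181]), np.float64(0.0308), np.int64(3341), array([ 0.5654, -0.0015])]
wrist collar 0.66 [285. 257.] 2270 z [0.018  0.0692 0.0902] [np.float64(0.09), array([ 0.5652, -0.0149]), np.float64(0.0267), np.int64(627), array([ 0.566 , -0.0358])]
```

View pics/f_m.png

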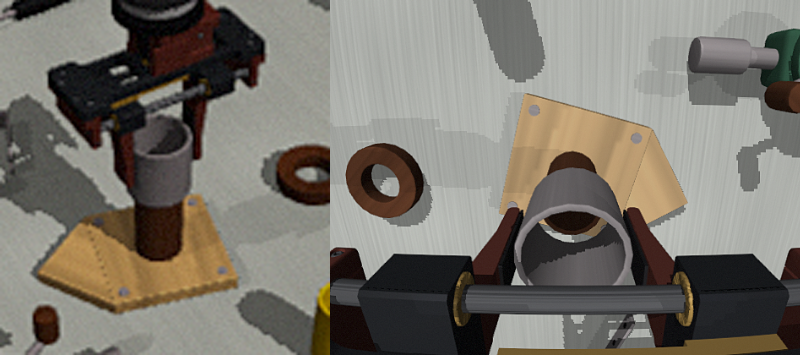

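```bash
python3 -m pendant '{"claw":[0],"xyz":[[0,0,0]],"turn":[0]}'; cat > fit.py <<'E'
from h import *
from scipy.optimize import least_squares
for n in ["wrist","wrist","scene"]:
    f=ctrl.grab_frame(n); print(n,ctrl.sense()["tool_pos"].round(4))
    P,u,v=cloud(f,np.ones((420,560),bool)); d=np.hypot(P[:,0]-.5655,P[:,1]+.0185)
    C=-np.array(f["R"]).T@np.array(f["t"])
    for nm,z0,z1,lo,hi in [("sleeve",.03,.085,.018,.028),("collar",.105,.125,.028,.036)]:
        w=P[:,:2]-[.5655,-.0185]; facing=(w@(C[:2]-[.5655,-.0185])>0)
        q=P[(P[:,2]>z0)&(P[:,2]<z1)&(d>lo)&(d<hi)&facing]
        if len(q)<30: print(nm,len(q)); continue
        s=least_squares(lambda c:np.hypot(q[:,0]-c[0],q[:,1]-c[1])-(.0233 if nm=="sleeve" else .0305),[.5655,-.0185],loss="soft_l1",f_scale=.0007)
        print(nm,len(q),s.x.round(4),np.abs(s.fun).mean().round(4))
E
python3 fit.py
```

```text
clock: 18.05
tool_pos: [0.566, -0.0173, 0.1189]
tcp_rot: [1.0, -0.002, 0.0, 0.0]
wrist_force: [-0.5, 0.4, -2.9]
finger_gap: 0.0605
wrist [ 0.566  -0.0173  0.1188]
sleeve 705 [ 0.5652 -0.0193] 0.0002
collar 1303 [ 0.5658 -0.0187] 0.0004
wrist [ 0.5659 -0.0173  0.1188]
sleeve 701 [ 0.5652 -0.0193] 0.0002
collar 1290 [ 0.5658 -0.0187] 0.0004
scene [ 0.5659 -0.0173  0.1187]
sleeve 312 [ 0.5631 -0.018 ] 0.0009
collar 140 [ 0.5644 -0.0177] 0.0008
```

Both views say the collar should shift about (-0.9, -0.5) mm. I'll apply that and lower it slowly.

```bash
python3 -m pendant '{"claw":[0,0,0,0,0],"xyz":[[-0.08,-0.05,0],[-0.08,-0.05,-0.3],[-0.08,-0.05,-0.6],[-0.08,-0.05,-0.9],[-0.08,-0.05,-1.2]],"turn":[0,0,0,0,0]}'
python3 -m pendant '{"claw":[0,0],"xyz":[[0,0,0],[0,0,0]],"turn":[0,0]}'; python3 fit.py
```

```text
clock: 18.82
tool_pos: [0.5651, -0.0178, 0.1064]
tcp_rot: [1.0, -0.002, -0.0, -0.0]
wrist_force: [0.3, 0.7, -3.5]
finger_gap: 0.0606
clock: 19.08
tool_pos: [0.5651, -0.0177, 0.1067]
tcp_rot: [1.0, -0.001, 0.0, -0.0]
wrist_force: [-0.3, -0.7, -2.7]
finger_gap: 0.0602
wrist [ 0.5652 -0.0177  0.1068]
sleeve 518 [ 0.5652 -0.0193] 0.0002
collar 1885 [ 0.5651 -0.0191] 0.0008
wrist [ 0.5652 -0.0177  0.1068]
sleeve 517 [ 0.5652 -0.0193] 0.0002
collar 1872 [ 0.5652 -0.0191] 0.0008
scene [ 0.5652 -0.0177  0.1068]
sleeve 257 [ 0.5633 -0.018 ] 0.0009
collar 139 [ 0.564 -0.018] 0.0012
```

The collar has passed the sleeve's top without touching and the axes agree within 0.3 mm. I'm going on down; contact is expected at a TCP height of about 0.038.

```bash
python3 -m pendant '{"claw":[0,0,0,0,0],"xyz":[[0,0,-0.7],[0,0,-1.5],[0,0,-2.3],[0,0,-3],[0,0,-3]],"turn":[0,0,0,0,0]}'
python3 -m pendant '{"claw":[0,0,0,0,0],"xyz":[[0,0,-0.7],[0,0,-1.5],[0,0,-2.3],[0,0,-3],[0,0,-3]],"turn":[0,0,0,0,0]}'
```

```text
clock: 19.85
tool_pos: [0.5646, -0.0178, 0.0759]
tcp_rot: [1.0, -0.001, -0.001, -0.0]
wrist_force: [-0.9, -0.3, -3.1]
finger_gap: 0.0604
clock: 20.48
tool_pos: [0.5646, -0.0177, 0.046]
tcp_rot: [1.0, -0.001, -0.001, -0.0]
wrist_force: [-0.0, 0.4, -2.9]
finger_gap: 0.0602
```

```bash
python3 -m pendant '{"claw":[0,0,0,0,0],"xyz":[[0,0,-0.3],[0,0,-0.6],[0,0,-0.75],[0,0,-0.75],[0,0,-0.75]],"turn":[0,0,0,0,0]}'
python3 -m pendant '{"claw":[0,0],"xyz":[[0,0,-0.1],[0,0,-0.1]],"turn":[0,0]}'
```

```text
clock: 21.1
tool_pos: [0.5652, -0.0178, 0.0393]
tcp_rot: [1.0, -0.002, 0.0, -0.0]
wrist_force: [0.2, 0.2, -3.4]
finger_gap: 0.0604
clock: 21.35
tool_pos: [0.5653, -0.0178, 0.0384]
tcp_rot: [1.0, -0.002, 0.0, 0.0]
wrist_force: [-1.2, 0.6, -0.1]
finger_gap: 0.0603
```

```bash
python3 -m pendant '{"claw":[0,0],"xyz":[[0,0,-0.1],[0,0,-0.1]],"turn":[0,0]}'
python3 -m pendant '{"claw":[1,1,1,1,1],"xyz":[[0,0,0.1],[0,0,0.1],[0,0,0.1],[0,0,0.1],[0,0,0.1]],"turn":[0,0,0,0,0]}'
python3 -m pendant '{"claw":[1,1,1,1,1],"xyz":[[0,0,2],[0,0,6],[0,0,12],[0,-6,16],[0,-11,18]],"turn":[0,0,0,0,0]}'
python3 look2.py g; python3 look.py h 2>/dev/null | grep top
```

```text
clock: 21.6
tool_pos: [0.5653, -0.0178, 0.0383]
tcp_rot: [1.0, -0.002, 0.0, 0.0]
wrist_force: [-4.5, -0.1, 10.5]
finger_gap: 0.0607
clock: 22.22
tool_pos: [0.5651, -0.0178, 0.0381]
tcp_rot: [1.0, -0.002, -0.0, -0.0]
wrist_force: [-0.5, -0.7, -0.2]
finger_gap: 0.0877
clock: 22.85
tool_pos: [0.566, -0.1271, 0.2218]
tcp_rot: [1.0, 0.0, 0.002, 0.0]
wrist_force: [0.4, -1.3, 0.0]
finger_gap: 0.088
[ 0.566  -0.1271  0.2218] 0.08804537251175665
scene sleeve 0.89 [281. 198.] 296 z [0.0578 0.0812 0.0929] [np.float64(0.0928), array([ 0.564 , -0.0158]), np.float64(0.0237), np.int64(97), array([ 0.5674, -0.0107])]
scene collar 0.63 [269. 224.] 1955 z [0.002  0.0158 0.0199] [np.float64(0.0194), array([ 0.5838, -0.0213]), np.float64(0.0986), np.int64(1551), array([ 0.5989, -0.009 ])]
wrist sleeve 0.77 [287.  43.] 1474 z [0.0319 0.0883 0.0907] [np.float64(0.0905), array([ 0.5655, -0.0192]), np.float64(0.0232), np.int64(885), array([ 0.5646, -0.0165])]
wrist collar 0.67 [259.  52.] 1465 z [0.014  0.0739 0.0887] [np.float64(0.0763), array([ 0.5651, -0.0185]), np.float64(0.0302), np.int64(1112), array([ 0.5653, -0.0148])]
top spigot (array([ 0.5602, -0.0148]), 47, np.float64(0.0058)) top z 0.0741
top sleeve 0.78 [144. 218.] 294 z [-0.0021  0.0464  0.0801] med [0.5678 0.3457 0.0464]
scene spigot (array([0.5919, 0.0125]), 110, np.float64(0.006)) top z 0.0744
wrist spigot (array([ 0.5643, -0.0203]), 219, np.float64(0.0046)) top z 0.0748
```

View pics/g_m.png

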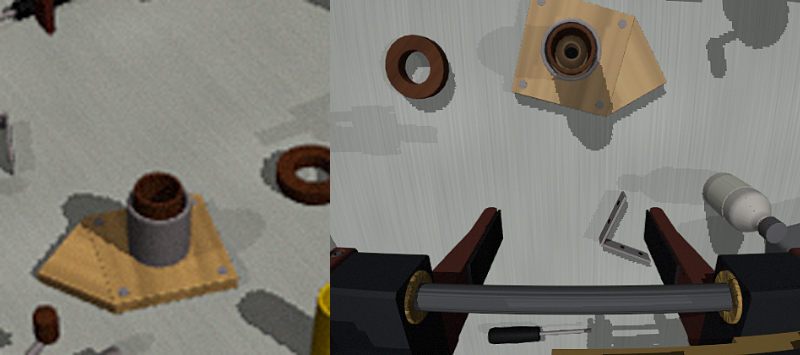

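The sleeve top is at 0.0905 and the collar top at about 0.0755, against 0.090 and 0.075 expected. They are upright, concentric within 1 mm and released, and the gripper is clear. I'm handing in.

```bash
python3 -m pendant '{"claw":[1,1],"xyz":[[0,0,0],[0,0,0]],"turn":[0,0]}'; python3 -c "
from cell import ctrl; print(ctrl.sign_off())"
```

```text
clock: 23.7
tool_pos: [0.5651, -0.1269, 0.2178]
tcp_rot: [1.0, -0.001, -0.0, -0.0]
wrist_force: [0.4, -0.2, 0.0]
finger_gap: 0.0878
the job is handed in; nothing more can be done
None
```

I lowered the dark walnut sleeve over the spigot until it met the panel with 11 N, then did the same with the steel collar over the sleeve, about 10 N. I released both and handed in at 23.7 s; no verdict came back.

- **Heights:** in the last wrist picture the sleeve top was at 0.0905 m (0.090 expected) and the collar top at about 0.0755 m (0.075 expected).
- **Centring:** the two axes agreed within 1 mm. Both were within about 2 mm of the spigot position measured before the sleeve covered it.
- **Gripper:** it is open and about 11 cm clear of the parts. In the last pictures I saw none of the other things on the bench moved, but I did not measure them again.
- **Checks that disagreed:** the scene camera read positions 1–3 mm off the wrist camera, and at the end its collar search picked out the panel instead. For the final numbers I went by the wrist camera, the contact forces and the pictures.

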